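# Isolate a bench supply and open its latched terminal cover

## Robot

A 7-joint arm with a two-finger parallel gripper is mounted at the origin on a cart in front of the work surface, level with it; the furniture and walls round the work are solid. World frame = base frame: x ahead of the robot, y to its left, z up, the work surface at z = 0. Lengths are in mm, angles in rad, forces in N, time in s.
With the tool pointing down it reaches from about 425 to 1025 mm from the base axis. Payload 3.6 kg.
Tool frame: the origin (TCP) lies on the centre line of the jaws, within the pads' length; the fingertips stand 22 mm ahead of it and the grasp point (between the pads) lies 3 mm ahead of it; z points along the fingers, y is the line along which they close (so a half turn about z gives the same grasp; the last joint's range is limited). The gripper opens to 85 mm and grips with 20 to 120 N. Pads are 22 mm wide; open, the fingers measure 114 mm over their backs; the gripper's body (76 mm by 85 mm) begins 54 mm behind the grasp point. The pads swing forward as they close: fully open they stand 13 mm farther back than shut.
Start: joints at [1.131, 0.591, 0.048, 1.609, -0.033, 0.943, -0.034], TCP at [245.74, -682.086, 253.302] pointing down, gripper open.
Joint ranges: [-2.69, 2.69], [-0.47, 2.24], [-1.27, 1.36], [0.19, 2.51], [-1.53, 4.68], [0.08, 2.07], [-3.09, 3.09]. Speed limits (rad/s): [2.57, 2.57, 3.14, 3.14, 3.14, 3.14, 3.14].

## Interface

Orientations are given as a unit quaternion [w, x, y, z].
In Python, from rig import * gives the robot as it stands.
- The arm moves only by the tool drive_tool, never from a script. Its argument "steps" is text: rows parted by semicolons, each of 7 numbers parted by spaces: the turn, a rotation vector about the tool's x, y, z each as a share of 0.5 rad, from -1 to 1, then the shift along the tool's x, y, z each as a share of 300 mm, from -1 to 1, then the closure, from -1 (fully open) to 1 (shut). In form: ax ay az x y z fingers; .... A call has 1 to 20 rows; each row is the pose to reach, as a shift and turn from the pose commanded when the call began, along the tool's axes at that moment; what a row does not reach only later rows make up. A row lasts 1/10 s, in which the tool goes at most 50 mm and 8.59 degrees, less where a joint would pass 70% of its speed; a pose out of reach is approached as far as the arm can. A call with a number of a shift or a turn outside -1 to 1 is refused whole. A call with a gripper value outside its range is refused whole. The fingers move at their own pace and stop on an object; "newtons" is the grip in N (left out, the last holds). Time passes only in rows, so rows that repeat a pose let the fingers close. It gives the time, the measured TCP pose, the force, the opening and the grip force at its end, in the units of the state.
- get_state(): the state, without advancing time (a new reading comes with each control period).
- get_image(name): name is "scene" or "side" or "wrist"; returns a dict with "img" (480x640x3 uint8, red, green, blue), "fx", "fy", "cx", "cy" (pixels), "R" (3x3) and "t" (3): a world point X has camera coordinates R X + t. Camera axes: x right, y down, z forward; pixel columns grow to the right and rows downward; lengths in mm; the calibration is good to about 2 mm. A picture is of the moment at which its call begins. There is no depth.
- hand_in(): hands the job in; it is judged then, once.
Trained networks look in the newest picture that a camera, given by its name, has taken for a name from the list of things; names that differ only in an ending like _2 or _b are one class to them, and where a whole thing is asked for, a point or a joint stands for the part that bears it (a point fixed in the world has none). Each returns a list of dicts, best first, with "confidence" (0 to 1); they miss things now and then, are a little off and sometimes report something else, mostly with a low value. They report only what shows in the picture. A call takes as long as a camera call.
- outline_of(target, camera): "mask" (480x640 bool, what is visible of it) and "bbox" ([left, top, right, bottom] as shares, 0 to 1, of the picture: columns of its width, rows of its height, round what is visible of it).
- place_of(target, camera): "centre" ([column, row] as shares, 0 to 1, of the picture: columns of its width, rows of its height: a listed point, or the origin of a listed thing).
The state is a dict: "t": time; "q": joint angles; "joint_vel": joint speeds; "tau": joint torques, N m; "eef_pos": TCP position; "ee_rot": TCP orientation; "force": force on the tool from outside, world axes, zero at the start; "torque": the same for the moment, N m; "opening": finger opening in mm; "gripper_force": force on a finger pad.
Only numpy, scipy, OpenCV 4.12 (cv2) and the standard library are available. Lean on these libraries where they do the work, as an engineer would, in place of code of your own. Each camera call takes 0.05 s, during which the arm holds its last target. There are 200 camera calls.

## Task

Make the small grey bench supply safe and open its terminal bay: first switch it off by pressing down the raised end of its black rocker, then press the orange snap tab fully in so that the white terminal cover springs free, then push the cover straight off its seat, away from the tab and over the sloping end, until it lies flat, right side up, on the worktop and wholly clear of the supply. Only press and push with the fingertips: never lift the cover or force it, and do not disturb the tools and reels lying around; leave the switch off.

Things in the scene. Friction and masses are not known exactly. Their poses are not given: they have to be found in the camera images.
- supply: Low grey bench supply 96 x 187 x 24 mm, fixed to the worktop, foot brackets out to x = +/-60. Origin on the worktop (z = 0), mid-width; own y along its length, x across, z up. Electronics from y = +12 to +100, deck at z = 24, rocker switch on it at x = -20, y = 68. Open terminal bay from y = +12 to -72; the cover lies on ledges at z = 18 and slides off only along -y, over the sloping end (y = -72, z = 17 down to y = -87, z = 0).
- rocker (a joint): Black rocker switch, 20 x 30 mm, long side along the supply's y, two flat faces in a shallow V. 0 rad = on: its +y end (white ring mark) stands up. 0.36 = off: that end pressed level. It is stiff and stays where it is left, so press it right down. Needs about 3 N on the raised end.
- switch_raised_end (a point): Point on the top of the rocker's raised end, 10.5 mm from the rocker's middle towards the supply's +y, moves with the rocker; about z = 32 when on, z = 29 when off (the whole pressed face is then level).
- snap_tab (a joint): Orange springy snap tab. 0 = at rest, 0.12 rad = fully in (pad 5 mm down, 5 to 10 N). Its tooth stands in a slot of the cover's flange and blocks it, clear from about 0.05. Once clear, two brass spring plungers kick the cover 8 to 10 mm along the supply's -y, so the tooth cannot catch again; the tab may stay partly down under the cover until that is pushed on, then springs back.
- tab_pad (a point): Middle of the top of the tab's raised thumb pad, 26 (x) x 20 (y) mm, moves with the tab; at rest at supply x = 0, y = -3, z = 31 mm. Cover flange (top z = 21) and deck (z = 24) round it are lower.
- cover: White loose plastic cover, 40 to 85 g. Origin: centre of its flange's underside, z up, axes as the supply's when seated (then at supply x 0, y -31.5, z 18 mm). Flange 84 (x) x 81 (y) x 3 mm, notched (x +/-17) at the +y edge round the tab's pad; on it a hood 64 x 24 mm, y = -14.5 to -38.5, top 30 mm above the underside. Smooth; slides with 1 to 4 N.
- cover_push_face (a point): Point on the hood's flat rear (+y) face, ribbed, where a fingertip pushes: middle of its width, 10 mm above the underside. The face is 64 mm wide and reaches from 3 to 30 mm above the underside; seated at supply y = -46. The upright part of the tab (pad) ends at supply y = -13.
- cover_back (a point): Middle of the cover's rear (+y) edge line, at its underside; the ears beside the notch end here. Clear of the supply when this is past bay_end and down on the worktop.
- heatsink (a point): Top centre of the finned heat sink fixed on the supply's deck (supply x = 24, y = 36, z = 46 mm; 36 x 40 mm). Keep clear of it, and of the two fixed output posts, 16 mm wide, at x = 27, y = 66 and 88, top z = 39. The lips of the cover's guides stand at |x| > 37, up to z = 24.4, from y = 12 to -50.
- bay_end (a point): Foot of the sloping outer end of the supply's terminal bay, on the worktop: supply x = 0, y = -87, z = 0 mm (fixed).
- yellow_screwdriver: Small yellow screwdriver 142 mm long, lying loose beside the supply (+x side). Origin at its middle, on the worktop. Leave alone.
- black_tweezers: Black tweezers 122 mm long, lying loose beside the supply (-x side). Origin at its middle, on the worktop. Leave alone.
- tip_holder: Black block with soldering tips, 51 x 51 x 98 mm, loose, at the right. Origin under its middle. Leave alone.
- solder_reel: Green and white reel of solder, 68 x 56 x 57 mm, loose, behind the supply. Origin under its middle. Leave alone.
- orange_tape: Orange-brown roll of tape 57 x 63 x 12 mm, loose, at the right. Origin under its middle. Leave alone.
- felt_marker: Black and white marker pen, 135 mm, loose, at the left. Origin at its middle, on the worktop. Leave alone.

How it is judged:
By the outcome, as a careful person would: the job done as asked, in the order asked, and still so for the second after the job is handed in, with the robot touching nothing.
It also fails if it takes over 38 s, if anything falls off the work surface, if the arm or the gripper's body presses on something with over 40 N, if the wrist force passes 120 N, or if a joint passes its speed limit or range.

## Working session

There is one attempt and no reset: what is moved stays moved. The work goes in short steps, Python scripts to look and compute and a tool call to move; the robot and the scene stay as the last step left them, time stands still between calls to the robot, and variables do not carry over. Pictures are saved under pics/ and viewed, at most 10 in all, crops included, and the job is handed in when it is done.

Besides the shell and the picture viewer there is one more tool, called after ">>>" as name(argument=value, ...), one argument or row to a line, values as JSON. drive_tool: Moves the arm, as the interface text tells. Its arguments: {"type":"object","properties":{"steps":{"type":"string"},"newtons":{"type":"number"}},"required":["steps"]}

```bash
mkdir -p pics; cat > h.py <<'E'
from rig import *
import numpy as np, cv2
def ray(im,px):
    d=im["R"].T@np.array([(px[0]-im["cx"])/im["fx"],(px[1]-im["cy"])/im["fy"],1.]); c=-im["R"].T@im["t"]; return c,d
def onz(im,px,z):
    c,d=ray(im,px); return c+d*(z-c[2])/d[2]
def proj(im,X):
    p=im["R"]@np.array(X,float)+im["t"]; return np.array([im["fx"]*p[0]/p[2]+im["cx"],im["fy"]*p[1]/p[2]+im["cy"]])
E
python3 - <<'E'
from h import *
s=get_state(); print(s["t"],s["eef_pos"],s["ee_rot"],s["opening"])
Z={"supply":0,"switch_raised_end":32,"tab_pad":31,"cover":18,"cover_push_face":28,"cover_back":18,"heatsink":46,"bay_end":0,"yellow_screwdriver":0,"black_tweezers":0}
for c in ["scene","side","wrist"]:
    im=get_image(c); cv2.imwrite(f"pics/{c}0.png",im["img"][:,:,::-1]); print(c,im["fx"],-im["R"].T@im["t"])
    for n,z in Z.items():
        for r in place_of(n,c)[:1]:
            px=np.array(r["centre"])*[640,480]; print(n,r["confidence"],px.round(1),onz(im,px,z).round(1))
E
```

```text
0.0 [ 245.45570206 -681.3595652   252.14431829] [-1.09372467e-03  9.85087399e-01  1.72051026e-01 -2.55498328e-04] 85.36327562682135
scene 592.6058085889109 [-227.44375691 -857.6355764   837.12491243]
supply 0.93 [306.1 272.2] [ 553.  -106.4   -0. ]
switch_raised_end 0.75 [300.5 247.8] [581.3 -60.5  32. ]
tab_pad 0.49 [307.5 255.9] [570.5 -93.8  31. ]
cover 0.85 [312.1 269.1] [ 554.  -124.3   18. ]
cover_push_face 0.65 [326.7 267.7] [ 571.2 -153.3   28. ]
cover_back 0.82 [304.5 264.1] [555.5 -98.7  18. ]
heatsink 0.9 [297.6 247.3] [563.9 -68.2  46. ]
bay_end 0.97 [343.4 280. ] [ 591.2 -187.1    0. ]
yellow_screwdriver 0.58 [332.2 253.3] [650.4 -99.7   0. ]
black_tweezers 0.67 [292.2 289.9] [ 485.4 -128.9    0. ]
side 488.4981157578766 [354.56124365 785.19994693 805.57026995]
supply 0.8 [338.8 271.4] [560.4 -89.6   0. ]
switch_raised_end 0.48 [353.1 282. ] [511.3 -29.1  32. ]
tab_pad 0.47 [341.2 260.4] [557.2 -96.3  31. ]
cover 0.86 [341.6 255.5] [ 564.3 -129.7   18. ]
cover_push_face 0.86 [337.8 247.1] [ 579.3 -147.1   28. ]
cover_back 0.88 [344.7 267.9] [545.4 -86.6  18. ]
heatsink 0.56 [332.5 260.5] [573.1 -72.8  46. ]
bay_end 0.5 [343.9 263.5] [ 555.8 -121.9    0. ]
yellow_screwdriver 0.65 [308.1 263. ] [642.4 -97.5   0. ]
black_tweezers 0.55 [375.9 265.7] [ 477.1 -137.5    0. ]
wrist 335.3038643157345 [ 316.61836617 -656.14971032  374.22175831]
```

```bash
python3 - <<'E'
import cv2
a=cv2.imread("pics/scene0.png")[190:340,220:420];b=cv2.imread("pics/side0.png")[190:340,240:440]
import numpy as np
cv2.imwrite("pics/c0.png",np.vstack([cv2.resize(a,None,fx=2,fy=2,interpolation=2),cv2.resize(b,None,fx=2,fy=2,interpolation=2)]))
E
```

```text
(no output)
```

View pics/c0.png

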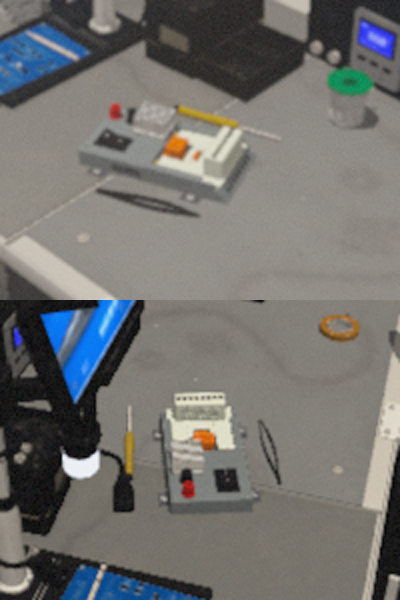

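View pics/scene0.png

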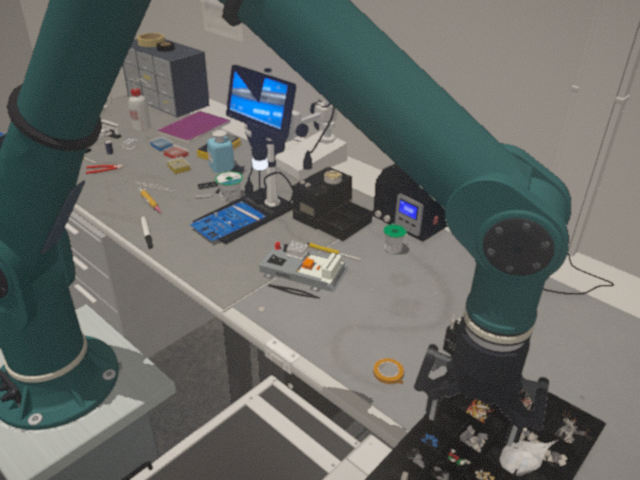

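The supply lies near (555,-105), its cover end towards world -y. The tool swings over it, fingers shut, for a close look with the wrist camera.

>>> drive_tool(
  steps="0 0 1 0.7 -0.7 0 1;0 0 1 0.7 -0.7 0 1;0 0 1 0.7 -0.7 0 1;0 0 1 0.7 -0.7 0 1;0 0 1 0.7 -0.7 0 1;0 0 1 0.7 -0.7 0 1;0 0 1 0.7 -0.7 0 1;0 0 1 0.7 -0.7 0 1",
  newtons=30,
)

```text
t: 2.45
eef_pos: [373.2, -412.2, 253.6]
ee_rot: [0.0, 0.997, -0.075, 0.0]
force: [-0.6, -0.6, 0.5]
opening: -0.2
gripper_force: 0.0
```

>>> drive_tool(
  steps="0 0 1 0.28 -0.82 0 1;0 0 1 0.28 -0.82 0 1;0 0 1 0.28 -0.82 0 1;0 0 1 0.28 -0.82 0 1;0 0 1 0.28 -0.82 0 1;0 0 1 0.28 -0.82 0 1",
)

```text
t: 3.05
eef_pos: [496.0, -179.3, 253.5]
ee_rot: [-0.001, 0.948, -0.319, 0.001]
force: [-0.1, 0.1, 0.4]
opening: -0.3
gripper_force: 0.0
```

>>> drive_tool(
  steps="0 0 1 -0.16 -0.48 0 1;0 0 1 -0.16 -0.48 0 1;0 0 1 -0.16 -0.48 0 1;0 0 1 -0.16 -0.48 0 1;0 0 1 -0.16 -0.48 0 1",
)

```text
t: 3.55
eef_pos: [543.6, -39.4, 253.3]
ee_rot: [0.0, 0.839, -0.545, 0.001]
force: [-0.8, -0.6, -0.7]
opening: -0.0
gripper_force: 0.0
```

```bash
python3 - <<'E'
from h import *
s=get_state(); print(s["t"],s["eef_pos"],s["ee_rot"])
Z={"supply":0,"switch_raised_end":32,"tab_pad":31,"cover":18,"cover_push_face":28,"cover_back":18,"heatsink":46,"bay_end":0}
im=get_image("wrist"); cv2.imwrite("pics/w1.png",im["img"][:,:,::-1]); print(-im["R"].T@im["t"])
for n,z in Z.items():
  for r in place_of(n,"wrist")[:1]:
    px=np.array(r["centre"])*[640,480]; print(n,r["confidence"],px.round(1),onz(im,px,z).round(1))
E
```

```text
3.55 [543.56704424 -39.44742873 253.26308686] [ 2.76792587e-04  8.38605320e-01 -5.44739163e-01  5.33369748e-04]
[ 573.95021972 -108.16375661  374.27634287]
supply 0.81 [331.6 147.3] [ 558.  -102.3    0. ]
switch_raised_end 0.63 [344.8 226.1] [513.3 -35.6  32. ]
tab_pad 0.78 [332.8 144.8] [ 559.2 -105.5   31. ]
cover_push_face 0.74 [333.2  98.5] [ 576.6 -144.4   28. ]
heatsink 0.56 [306.6 184.4] [567.7 -61.4  46. ]
bay_end 0.86 [337.8  55.8] [ 589.1 -185.2    0. ]
```

View pics/w1.png

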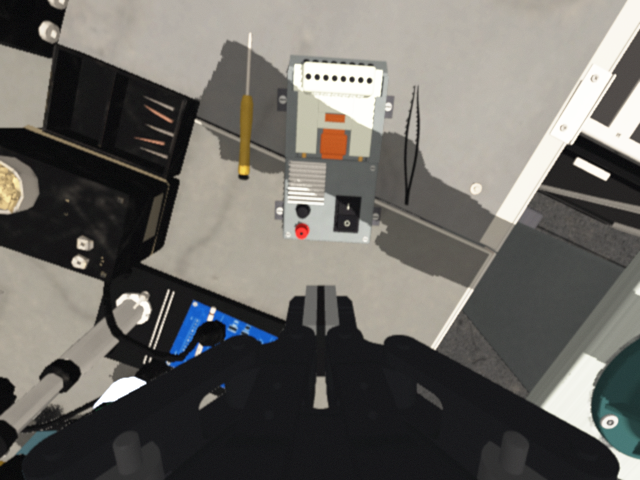

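The wrist view is clear: hood at (343,77), orange tab (333,145), rocker (347,213) with its ring end towards the bottom, heat sink (306,184), bay end near row 56. The points agree with one pose (y axis about 110°). I'll fit it.

```bash
cat >> h.py <<'E'
def wpt(P,v):
    c,s=np.cos(P[2]),np.sin(P[2]); return np.array([P[0]+c*v[0]-s*v[1],P[1]+s*v[0]+c*v[1],v[2]])
def togo(P,v,turn=True):
    from scipy.spatial.transform import Rotation as Ro
    s=get_state(); q=s["ee_rot"]; R=Ro.from_quat([q[1],q[2],q[3],q[0]])
    d=R.inv().apply(wpt(P,v)-s["eef_pos"])
    c,n=np.cos(P[2]),np.sin(P[2]); X=np.array([n,-c,0]); Z=np.array([0,0,-1.]); Y=np.cross(Z,X)
    t=(R.inv()*Ro.from_matrix(np.c_[X,Y,Z])).as_rotvec()
    print("t",s["t"],"turn",(t/.5).round(3),"shift",(d/300).round(3))
E
python3 - <<'E'
from h import *
from scipy.optimize import least_squares
L={"supply":(0,0,0),"switch_raised_end":(-20,78.5,32),"tab_pad":(0,-3,31),"cover_push_face":(0,-46,28),"heatsink":(24,36,46),"bay_end":(0,-87,0)}
O=[]
for c in ["wrist"]*2:
  im=get_image(c)
  for n in L:
    for r in place_of(n,c)[:1]:
      if r["confidence"]>.4: O.append((im,n,np.array(r["centre"])*[640,480]))
f=lambda P:np.concatenate([proj(im,wpt(P,L[n]))-p for im,n,p in O])
r=least_squares(f,[558,-102,np.radians(20)],loss="soft_l1"); print(r.x,np.degrees(r.x[2])); print(f(r.x).reshape(-1,2).round(1).tolist())
P=r.x; open("P.txt","w").write(repr(P.tolist()))
togo(P,(-20,82,85)); togo(P,(-20,82,50))
E
```

```text
[ 5.58416442e+02 -1.02120095e+02  3.54595228e-01] 20.31680999692761
[[-0.7, -1.8], [0.3, -0.4], [-1.8, 0.4], [-0.6, 2.7], [-1.0, -0.7], [-0.6, 0.2], [0.9, -4.0], [1.9, 0.4], [0.8, 0.0], [0.2, 0.2], [-0.3, -0.6], [1.9, 1.5]]
t 4.7 turn [0.    0.    0.124] shift [-0.065  0.085  0.561]
t 4.7 turn [0.    0.    0.124] shift [-0.065  0.085  0.678]
```

>>> drive_tool(
  steps="0 0 0.124 -0.065 0.085 0.3 1;0 0 0.124 -0.065 0.085 0.3 1;0 0 0.124 -0.065 0.085 0.56 1;0 0 0.124 -0.065 0.085 0.56 1;0 0 0.124 -0.065 0.085 0.56 1;0 0 0.124 -0.065 0.085 0.56 1",
)

```text
t: 5.3
eef_pos: [511.5, -32.4, 85.5]
ee_rot: [0.0, 0.821, -0.571, -0.0]
force: [-0.8, 0.5, -0.6]
opening: 0.1
gripper_force: 0.0
```

```bash
python3 - <<'E'
from h import *
P=eval(open("P.txt").read())
im=get_image("wrist"); I=im["img"][:,:,::-1].copy()
for v in [(-20,78.5,32),(0,-3,31),(0,-46,28),(24,36,46),(-30,83,31),(-10,83,31),(-30,53,26),(-10,53,26)]:
    p=proj(im,wpt(P,v)); cv2.circle(I,tuple(int(x) for x in p),2,(0,255,0),-1)
cv2.imwrite("pics/w2.png",I); print(im["fx"])
for n in ["switch_raised_end","tab_pad","heatsink"]:
  for r in place_of(n,"wrist")[:1]: print(n,r["confidence"],(np.array(r["centre"])*[640,480]).round(1))
togo(P,(-20,82,50))
E
```

```text
335.3038643157345
switch_raised_end 0.79 [321.5 272.5]
tab_pad 0.57 [281.  115.1]
heatsink 0.63 [228.9 198.2]
t 5.5 turn [-0.007 -0.003  0.   ] shift [-0.002  0.005  0.123]
```

View pics/w2.png

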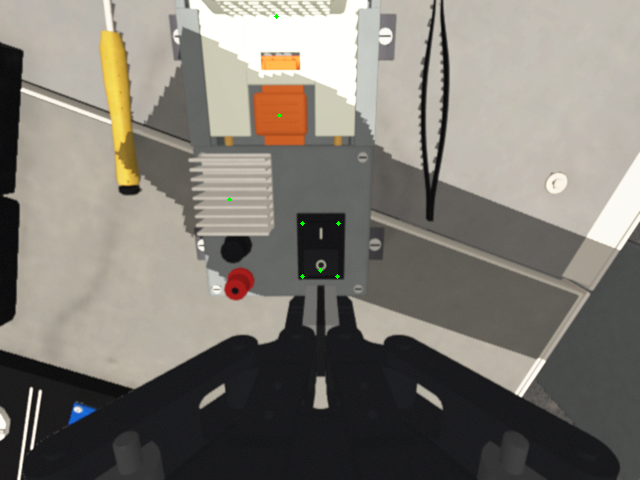

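Rocker (298–345, 213–279) sits on the green predictions; the fingertips are just beyond its ring end. Pressing down now.

>>> drive_tool(
  steps="0 0 0 0 0 0.09 1;0 0 0 0 0 0.1 1;0 0 0 0 0 0.107 1;0 0 0 0 0 0.114 1;0 0 0 0 0 0.117 1;0 0 0 0 0 0.117 1",
)

```text
t: 6.1
eef_pos: [511.5, -31.5, 51.0]
ee_rot: [-0.001, 0.821, -0.571, -0.0]
force: [-1.9, 3.5, 5.5]
opening: -0.1
gripper_force: 2.7
```

>>> drive_tool(
  steps="0 0 0 0 0 0.004 1;0 0 0 0 0 0.008 1;0 0 0 0 0 0.01 1",
)

```text
t: 6.4
eef_pos: [511.5, -31.5, 50.5]
ee_rot: [-0.001, 0.821, -0.571, -0.0]
force: [-6.5, 3.6, 38.3]
opening: -0.1
gripper_force: 18.9
```

>>> drive_tool(
  steps="0 0 0 0 0 -0.06 1;0 0 0 0 0 -0.125 1;0 0 0 0 0 -0.125 1",
)

```text
t: 6.7
eef_pos: [512.7, -33.2, 86.9]
ee_rot: [-0.001, 0.82, -0.572, 0.002]
force: [-0.4, -0.4, -0.2]
opening: 0.1
gripper_force: 0.0
```

```bash
python3 - <<'E'
from h import *
P=eval(open("P.txt").read())
im=get_image("wrist"); I=im["img"][:,:,::-1]
a=cv2.imread("pics/w2.png")[190:300,270:380]; b=I[190:300,270:380]
cv2.imwrite("pics/w3.png",cv2.resize(np.hstack([a,b]),None,fx=3.5,fy=3.5))
for v in [(-20,78.5,32),(-20,78.5,29),(-20,57.5,29),(-20,57.5,32)]: print(proj(im,wpt(P,v)).round(1))
r=place_of("switch_raised_end","wrist")[:1]; print([np.array(x["centre"])*[640,480] for x in r])
togo(P,(0,-2,80));togo(P,(0,-2,53))
E
```

```text
[322.2 271.3]
[322.2 269.3]
[322.3 234.2]
[322.3 235.7]
[array([321.984, 272.016])]
t 6.8 turn [-0.002 -0.002 -0.001] shift [ 0.278 -0.066  0.018]
t 6.8 turn [-0.002 -0.002 -0.001] shift [ 0.278 -0.066  0.108]
```

View pics/w3.png

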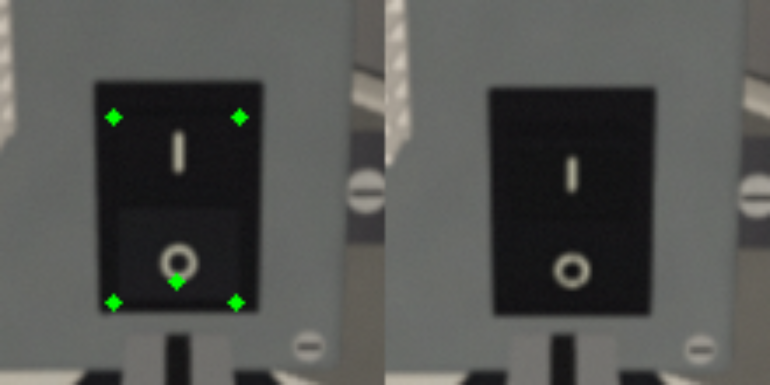

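The rocker's ring end is now level, and the I mark has moved and foreshortened, so the switch is off. Next, the tab.

>>> drive_tool(
  steps="0 0 0 0.16 -0.04 0 1;0 0 0 0.281 -0.066 0 1;0 0 0 0.281 -0.066 0 1;0 0 0 0.281 -0.066 0.06 1;0 0 0 0.281 -0.066 0.09 1;0 0 0 0.281 -0.066 0.09 1",
)

```text
t: 7.4
eef_pos: [557.1, -103.6, 55.7]
ee_rot: [0.001, 0.821, -0.571, -0.002]
force: [0.6, -0.4, 0.2]
opening: 0.2
gripper_force: 0.0
```

```bash
python3 - <<'E'
from h import *
P=eval(open("P.txt").read())
im=get_image("wrist"); I=im["img"][:,:,::-1].copy()
for v in [(13,-13,31),(-13,-13,31),(0,-46,28)]:
    p=proj(im,wpt(P,v)); cv2.circle(I,tuple(int(x) for x in p),2,(0,255,0),-1)
cv2.imwrite("pics/w4.png",I)
togo(P,(0,-4,47))
E
```

```text
t 7.45 turn [0.005 0.003 0.001] shift [ 0.009 -0.004  0.032]
```

View pics/w4.png

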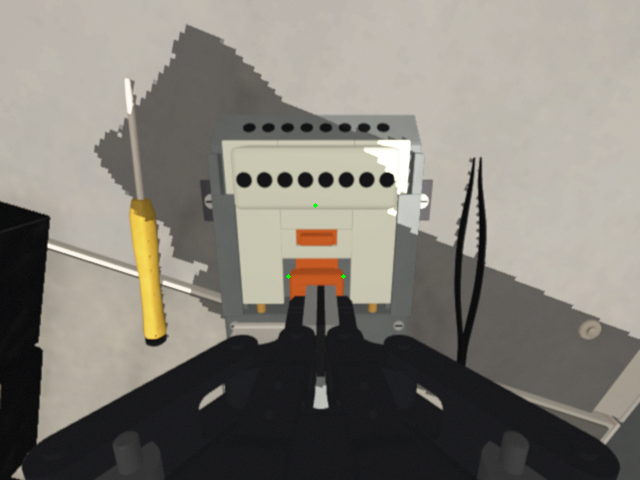

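Fingertips at (321,290) stand over the orange pad (290–345, 268+), clear of the hood. Pressing in.

>>> drive_tool(
  steps="0 0 0 0.006 -0.003 0.012 1;0 0 0 0.006 -0.003 0.02 1;0 0 0 0.006 -0.003 0.026 1;0 0 0 0.006 -0.003 0.03 1;0 0 0 0.006 -0.003 0.03 1;0 0 0 0.006 -0.003 0.03 1",
)

```text
t: 8.05
eef_pos: [561.5, -107.0, 49.5]
ee_rot: [-0.0, 0.82, -0.572, 0.002]
force: [0.6, -2.4, 5.3]
opening: -0.3
gripper_force: 2.8
```

```bash
python3 - <<'E'
from h import *
P=eval(open("P.txt").read())
im=get_image("wrist")
for z,n in ((28,"cover_push_face"),(18,"cover")):
  for r in place_of(n,"wrist")[:1]:
    X=onz(im,np.array(r["centre"])*[640,480],z); print(n,r["confidence"],wpt([0,0,-P[2]],X-[P[0],P[1],0]))
m=[cv2.cvtColor(i,cv2.COLOR_RGB2GRAY) for i in (cv2.cvtColor(cv2.imread("pics/w4.png"),cv2.COLOR_BGR2RGB),im["img"])]
# hole row of the hood
for g in m: print([int(np.argmin(g[160:215,c])+160) for c in (265,285,305,326)])
E
```

```text
cover_push_face 0.81 [  0.17383693 -56.62581919  28.        ]
cover 0.69 [ -0.14282445 -43.24200564  18.        ]
[174, 174, 176, 185]
[167, 169, 171, 171]
```

The cover has kicked about 10 mm. Pressing a little further so the tab is fully in.

>>> drive_tool(
  steps="0 0 0 0 0 0.004 1;0 0 0 0 0 0.008 1;0 0 0 0 0 0.01 1;0 0 0 0 0 0.01 1",
)

```text
t: 8.6
eef_pos: [561.7, -107.4, 48.0]
ee_rot: [-0.0, 0.82, -0.572, 0.002]
force: [-1.5, -2.0, 16.8]
opening: -0.1
gripper_force: 8.3
```

>>> drive_tool(
  steps="0 0 0 0 0 -0.05 1;0 0 0 0 0 -0.06 1;0 0 0 0.11 0 -0.06 1;0 0 0 0.11 0 -0.06 1",
)

```text
t: 9.0
eef_pos: [573.7, -141.0, 64.3]
ee_rot: [0.0, 0.82, -0.573, 0.003]
force: [-0.4, -0.1, 0.2]
opening: 0.2
gripper_force: 0.0
```

```bash
python3 - <<'E'
from h import *
P=eval(open("P.txt").read())
im=get_image("wrist")
for z,n in ((28,"cover_push_face"),(31,"tab_pad")):
  for r in place_of(n,"wrist")[:1]:
    X=onz(im,np.array(r["centre"])*[640,480],z); print(n,r["confidence"],wpt([0,0,-P[2]],X-[P[0],P[1],0]))
I=im["img"][:,:,::-1].copy()
for v in [(32,-56,21),(-32,-56,21)]:
    cv2.circle(I,tuple(int(x) for x in proj(im,wpt(P,v))),2,(0,255,0),-1)
cv2.imwrite("pics/w5.png",I)
togo(P,(0,-38,48)); togo(P,(0,-120,48))
E
```

```text
cover_push_face 0.95 [ -2.30326204 -56.28047006  28.        ]
tab_pad 0.38 [  0.101888   -91.40273476  31.        ]
t 9.15 turn [ 0.002  0.002 -0.   ] shift [0.005 0.001 0.051]
t 9.15 turn [ 0.002  0.002 -0.   ] shift [0.279 0.001 0.051]
```

View pics/w5.png

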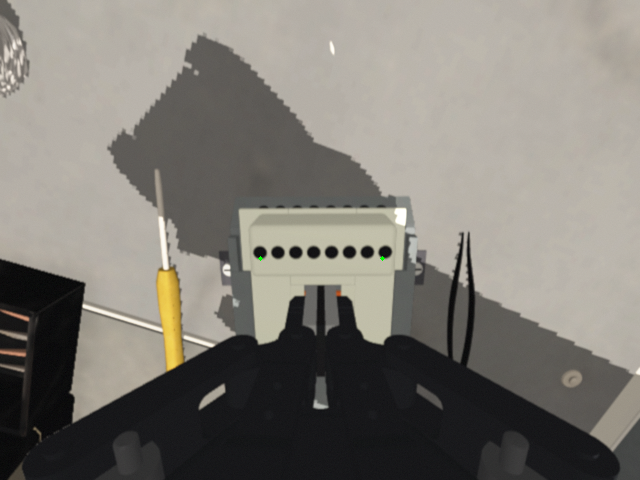

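The hood's rear face is at supply y≈-56, with the fingertips behind it over the flange. Lower them, then push gently.

>>> drive_tool(
  steps="0 0 0 0.003 0 0.03 1;0 0 0 0.003 0 0.05 1;0 0 0 0.003 0 0.051 1;0 0 0 0.02 0 0.051 1;0 0 0 0.035 0 0.051 1;0 0 0 0.05 0 0.051 1;0 0 0 0.065 0 0.051 1;0 0 0 0.08 0 0.051 1;0 0 0 0.095 0 0.051 1;0 0 0 0.11 0 0.051 1;0 0 0 0.125 0 0.051 1;0 0 0 0.125 0 0.051 1",
)

```text
t: 10.35
eef_pos: [585.4, -172.9, 48.5]
ee_rot: [0.0, 0.82, -0.572, 0.001]
force: [-0.3, 0.3, -0.8]
opening: 0.3
gripper_force: 0.0
```

```bash
python3 - <<'E'
from h import *
P=eval(open("P.txt").read())
im=get_image("wrist")
for z,n in ((28,"cover_push_face"),(18,"cover_back")):
  for r in place_of(n,"wrist")[:1]:
    X=onz(im,np.array(r["centre"])*[640,480],z); print(n,r["confidence"],wpt([0,0,-P[2]],X-[P[0],P[1],0]))
cv2.imwrite("pics/w6.png",im["img"][:,:,::-1])
togo(P,(0,-94,48)); togo(P,(0,-144,36))
E
```

```text
cover_push_face 0.9 [-8.08089711e-02 -8.71195060e+01  2.80000000e+01]
t 10.5 turn [-0. -0.  0.] shift [0.064 0.003 0.001]
t 10.5 turn [-0. -0.  0.] shift [0.231 0.003 0.042]
```

View pics/w6.png

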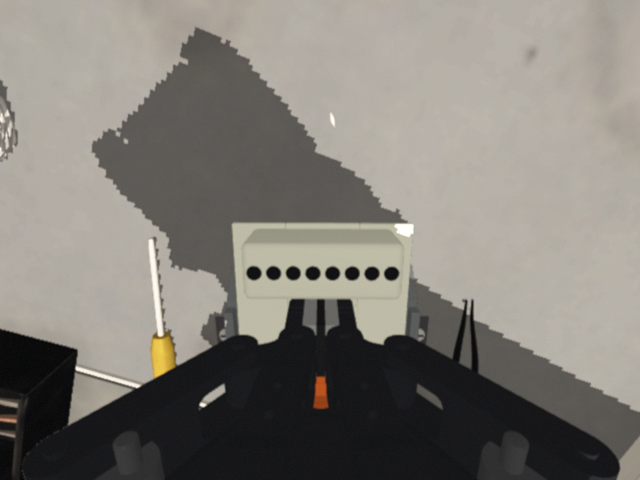

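The cover slides squarely, the hood held by the fingertips at (320,300). Continue over the slope, lowering the tips as it tips down.

>>> drive_tool(
  steps="0 0 0 0.015 0.001 0 1;0 0 0 0.03 0.003 0 1;0 0 0 0.045 0.003 0 1;0 0 0 0.06 0.003 0 1;0 0 0 0.075 0.003 0 1;0 0 0 0.09 0.003 0.004 1;0 0 0 0.105 0.003 0.01 1;0 0 0 0.12 0.003 0.016 1;0 0 0 0.135 0.003 0.022 1;0 0 0 0.15 0.003 0.027 1;0 0 0 0.15 0.003 0.027 1",
)

```text
t: 11.6
eef_pos: [600.0, -215.5, 40.1]
ee_rot: [0.0, 0.82, -0.572, 0.0]
force: [-0.1, -0.1, 0.5]
opening: -0.2
gripper_force: 0.0
```

```bash
python3 - <<'E'
from h import *
P=eval(open("P.txt").read())
a=get_image("wrist"); b=get_image("side")
cv2.imwrite("pics/w7.png",np.hstack([a["img"][150:450,180:480],cv2.resize(b["img"][190:290,290:390],(300,300))])[:,:,::-1])
togo(P,(0,-144,36))
E
```

```text
t 11.7 turn [ 0.    -0.    -0.001] shift [ 0.08  -0.001  0.014]
```

View pics/w7.png

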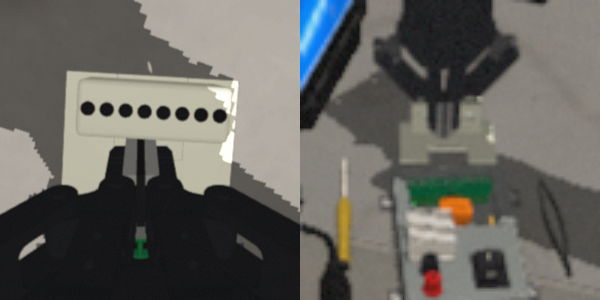

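The cover is over the end, slightly yawed (right side lagging). I'll back off a little, shift right, and push on low.

>>> drive_tool(
  steps="0 0 0 -0.01 0 0 1;0 0 0 -0.01 0.03 0 1;0 0 0 -0.01 0.03 0.008 1;0 0 0 0.01 0.03 0.012 1;0 0 0 0.025 0.03 0.014 1;0 0 0 0.04 0.03 0.017 1;0 0 0 0.055 0.03 0.02 1;0 0 0 0.07 0.03 0.02 1;0 0 0 0.085 0.03 0.02 1;0 0 0 0.085 0.03 0.02 1",
)

```text
t: 12.7
eef_pos: [600.6, -242.7, 34.4]
ee_rot: [0.0, 0.82, -0.572, 0.001]
force: [0.7, -0.4, 0.8]
opening: -0.1
gripper_force: 0.0
```

```bash
python3 - <<'E'
from h import *
P=eval(open("P.txt").read())
for c in ("side","wrist","scene"):
  a=get_image(c)
  for z,n in ((0,"cover_back"),(10,"cover_push_face"),(0,"cover")):
    for r in place_of(n,c)[:1]:
      X=onz(a,np.array(r["centre"])*[640,480],z); print(c,n,r["confidence"],wpt([0,0,-P[2]],X-[P[0],P[1],0]).round(1))
print(get_state()["t"])
E
```

```text
side cover_back 0.71 [ -11.5 -109.7    0. ]
side cover_push_face 0.65 [  -0.5 -147.9   10. ]
side cover 0.93 [  -3.1 -145.3    0. ]
wrist cover_back 0.52 [  0.6 -88.    0. ]
wrist cover_push_face 0.9 [  -3.9 -157.2   10. ]
wrist cover 0.68 [  -4.1 -142.3    0. ]
scene cover_back 0.71 [ -0.3 -99.2  -0. ]
scene cover_push_face 0.97 [  -7.6 -168.4   10. ]
scene cover 0.81 [ -11.2 -134.9    0. ]
13.3
```

Back edge is at about y=-102, clear of -87. Retract up and look.

>>> drive_tool(
  steps="0 0 0 -0.012 0 0 1;0 0 0 -0.012 0 -0.1 1;0 0 0 -0.012 0 -0.25 1;0 0 0 -0.2 0 -0.5 1;0 0 0 -0.2 0 -0.6 1;0 0 0 -0.2 0 -0.6 1;0 0 0 -0.2 0 -0.6 1;0 0 0 -0.2 0 -0.6 1",
)

```text
t: 14.1
eef_pos: [579.2, -184.8, 214.4]
ee_rot: [-0.0, 0.821, -0.571, 0.0]
force: [-0.7, -0.6, -0.1]
opening: 0.1
gripper_force: 0.0
```

```bash
python3 - <<'E'
from h import *
P=eval(open("P.txt").read())
a=get_image("wrist"); I=a["img"][:,:,::-1].copy()
for v in [(0,-87,0),(48,-87,0),(-48,-87,0),(-20,78.5,29)]:
    cv2.circle(I,tuple(int(x) for x in proj(a,wpt(P,v))),2,(0,255,0),-1)
b=get_image("side")["img"][190:290,290:390,::-1]
cv2.imwrite("pics/w8.png",np.hstack([I[:,150:550],cv2.resize(b,(400,480))]))
for z,n in ((0,"cover_back"),(10,"cover_push_face")):
    for r in place_of(n,"wrist")[:1]:
      X=onz(a,np.array(r["centre"])*[640,480],z); print(n,r["confidence"],wpt([0,0,-P[2]],X-[P[0],P[1],0]).round(1))
E
```

```text
cover_push_face 0.97 [  -5.4 -158.5   10. ]
```

View pics/w8.png

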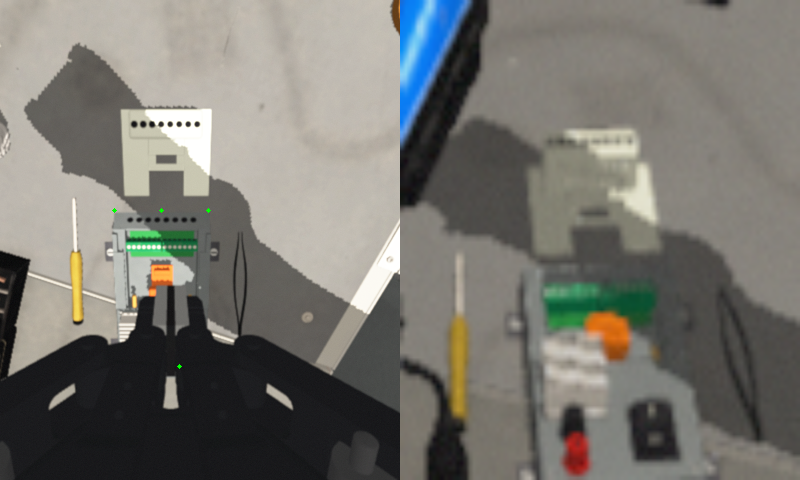

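The cover lies flat and upright (rows 108–196), clear of the supply's foot (row 210). The screwdriver and tweezers have not moved, and the robot is touching nothing.

```bash
python3 -c "
from rig import *
print(hand_in())"
```

```text
the job is handed in; nothing more can be done
None
```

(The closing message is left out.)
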